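# Run the bench press down and catch its wheel

## Robot

A 6-joint arm with a two-finger parallel gripper is mounted at the origin on the work surface. World frame = base frame: x ahead of the robot, y to its left, z up, the work surface at z = 0. Lengths are in m, angles in rad, forces in N, time in s.
With the tool pointing down it reaches from about 0.325 to 1 m from the base axis. Payload 5.1 kg.
Tool frame: the origin (TCP) lies between the finger pads, 19 mm behind the fingertips; this is the grasp point; z points along the fingers, y is the line along which they close (so a half turn about z gives the same grasp; the last joint's range is limited). The gripper opens to 85 mm and grips with 20 to 120 N. Pads are 22 mm wide; open, the fingers measure 114 mm over their backs; the gripper's body (76 mm by 85 mm) begins 54 mm behind the grasp point. The pads swing forward as they close: fully open they stand 13 mm farther back than shut.
Start: joints at [-1.27, 0.124, 1.65, -0, 1.367, -0.083], TCP at [0.243, -0.603, 0.25] pointing down, gripper open.
Joint ranges: [-2.61, 2.61], [-1.02, 2.33], [0.03, 2.71], [-1.35, 4.49], [0.32, 2.68], [-2.91, 2.91]. Speed limits (rad/s): [2.57, 2.57, 3.14, 3.14, 3.14, 3.14].

## Interface

Orientations are given as a rotation vector (axis times angle).
In Python, from plant import get_state, camera, calibration, sign_off gives the robot as it stands. The module is installed in compiled form; this text tells all that it offers.
- The arm moves only by the tool apply_moves, never from a script. Its arguments are lists of equal length, an entry for each row: "linear": the shift along the tool's x, y, z as a fraction of full scale, a list of three; "turn": the turn, a rotation vector about the tool's x, y, z as a fraction of full scale, a list of three. A call has 1 to 8 rows; each row is the pose to reach, as a shift and turn from the pose commanded when the call began, along the tool's axes at that moment, turning the shorter way round; what a row does not reach only later rows make up. Full scale, the value 1, is 20 cm for a shift and 360 degrees for a turn. A row lasts 1/12 s, in which the tool goes at most 41.7 mm and 7.16 degrees, less where a joint would pass 70% of its speed; a pose out of reach is approached as far as the arm can. A call with a number of a shift or a turn outside -1 to 1 is refused whole. A call with a gripper value outside its range is refused whole. "gripper" is the opening, from 0 (shut) to 1 (fully open), set as the call begins (left out, the last holds). The fingers move at their own pace and stop on an object; "force" is the grip in N (left out, the last holds). Time passes only in rows, so rows that repeat a pose let the fingers close. It gives the time, the measured TCP pose, the force, the opening and the grip force at its end, in the units of the state.
- get_state(): the state, without advancing time (a new reading comes with each control period).
- camera(name): name is "side" or "top" or "wrist"; returns the picture (480x640x3 uint8, red, green, blue); there is no depth.
- calibration(name): a dict with "intrinsics" (3x3 intrinsics, pixels), "extrinsics" (4x4, takes a point from world to camera coordinates); the wrist camera has in their place "T_tool_cam" (4x4, takes a point from camera to tool coordinates, whose origin is the TCP and whose axes are the flange's). Camera axes: x right, y up, looking along -z (the intrinsics and any distortion apply to the point x, -y, -z); pixel columns grow to the right and rows downward; lengths in m; the calibration is good to about 2 mm. The wrist camera is an equidistant fisheye: a pixel r from the principal point sees the ray r / f radians off the axis. A picture is of the moment at which its call begins: read the wrist's pose just before it. calibration takes no time and is no camera call.
- sign_off(): hands the job in; it is judged then, once.
The state is a dict: "time_s": time; "joint_positions": joint angles; "joint_vel": joint speeds; "tau": joint torques, N m; "eef_pos": TCP position; "ee_rot": TCP orientation; "contact_force": force on the tool from outside, world axes, zero at the start; "torque": the same for the moment, N m; "grip_width": opening from 0.0 (shut) to 1.0 (fully open); "grasp_force": force on a finger pad.
Only numpy, scipy, OpenCV 4.12 (cv2) and the standard library are available. Lean on these libraries where they do the work, as an engineer would, in place of code of your own. Each camera call takes 0.05 s, during which the arm holds its last target. There are 200 camera calls.

## Task

Bring the screw press down over the glued-up block without touching it: swing the handwheel clockwise by its knob into a good spin and let go, then, while it runs down free for at least 4 seconds, let your open fingers travel round with the knob, one on each side of it, the tool point within 3 cm of the knob's middle but nothing touching. Then take hold of the knob, stop the wheel, and wind it on or back by hand until the platen stands a finger's breadth (about 15 mm) above the block. Finish while holding the knob, with everything still.

Things in the scene. Friction and masses are not known exactly. Their poses are not given: they have to be found in the camera images.
- press: Bench screw press of green cast iron, fixed: base 210 x 310 x 28 mm, steel bed plate on it (bed top 34 mm above the bench), two upright columns 28 mm thick, 256 mm apart, crosshead across them at 153 to 187 mm (screw boss to 195 mm). Above it stands only the handwheel. Origin: centre of the underside; y from column to column, z up along the screw axis, which is the wheel's axis.
- wheel (a joint): Turn of the handwheel in rad, 0 at the start, growing clockwise seen from above, which lowers the platen by 16 mm a turn; stops at -0.3 and 20.6. Inertia about the axis 0.020 kg m2 (nominal; 0.65 to 1.5 times that), viscous drag 0.0014 N m s/rad, dry friction 0.003 N m: let go at 2.2 rad/s it still turns at about 1.1 rad/s after 4 s. Counterbalanced: it stays where it is left.
- handwheel: Green spoked wheel lying level on top of the crosshead, pitch radius 100 mm, rim bar 20 mm thick (rim top 221 mm above the bench); it turns the captive nut of the screw and stays at its height. Origin: on its vertical axis, underside of the hub, 199 mm above the bench. The screw stem, 23 mm thick, stands up through its hub to 282 mm at the start and sinks with the platen.
- knob: Upright dark wooden knob, a cylinder 30 mm across and 44 mm tall, free to spin on its spindle on the wheel's rim, so the hand need not turn with it. Origin: its middle, 28 mm above the top of the rim and 100 mm from the wheel's axis, 249 mm above the bench; z up. At the start it stands on the press's +y side.
- platen: Steel pressing plate 165 x 200 x 18 mm on the screw's lower end, guided by the columns; moves only up and down. Origin: centre of its underside (pressing face), at the start 116 mm above the bench and 50 mm above the top of the block. The screw stem is fixed to it; both sink 2.55 mm for each rad of the wheel.
- block: Glued-up carving blank of light and darker wood strips, 120 x 100 x 32 mm, about 0.25 kg, loose on the bed plate under the platen. Origin: centre of its underside; its top is 32 mm higher. Not to be touched.
- mallet: Carver's round wooden mallet standing on its head, 88 mm across, 235 mm tall, left (+y) of the press. Origin: centre of its underside. Leave it alone.
- glue: White glue bottle, 64 mm across, 170 mm tall, right (-y) of the press. Origin: centre of its underside. Leave it alone.
- mug: White mug, 80 mm across, 95 mm tall, left (+y) of the press, beyond the mallet. Origin: centre of its underside. Leave it alone.

How it is judged:
On the way:
1. the wheel runs down free (over 0.4 rad/s) for 4 s with the TCP within 30 mm of the knob's middle and nothing of the robot touching the wheel or its knob (velocity of joint wheel above 0.4 rad/s and distance between the grasp point and knob below 0.03 m and contact force between each of the arm, the fingers and handwheel below 0.3 N), for 4 s.
At the end, for the whole second after the job is handed in: the fingers hold the knob, the wheel stands still (under 0.1 rad/s), and the platen's underside is 5 to 25 mm above the top of the block (37 to 57 mm above the block's underside) (contact force between the fingers and knob above 3 N and distance between the grasp point and knob below 0.035 m and velocity of joint wheel between -0.1 and 0.1 rad/s and z of platen in the frame of block between 0.037 and 0.057 m and contact force between platen and block below 0.5 N); the arm keeps its last pose, push and grip.
It fails at once if the platen strikes the block (contact force between platen and block above 2 N).
It fails at once if the mallet, the glue bottle or the mug is knocked (distance of any of mallet, glue, mug from where it was at the start of the episode above 0.03 m).
It also fails if it takes over 51 s, if anything falls off the work surface, if the arm or the gripper's body presses on something with over 40 N, if the wrist force passes 120 N, or if a joint passes its speed limit or range.

## Working session

There is one attempt and no reset: what is moved stays moved. The work goes in short steps, Python scripts to look and compute and a tool call to move; the robot and the scene stay as the last step left them, time stands still between calls to the robot, and variables do not carry over. Pictures are saved under pics/ and viewed, at most 10 in all, crops included, and the job is handed in when it is done.

Besides the shell and the picture viewer there is one more tool, called after "Call:" in YAML: its name, and indented under it one key for each argument. apply_moves: Moves the arm, as the interface text tells. Its arguments: {"type":"object","properties":{"linear":{"type":"array","items":{"type":"array","items":{"type":"number"}}},"turn":{"type":"array","items":{"type":"array","items":{"type":"number"}}},"gripper":{"type":"number"},"force":{"type":"number"}},"required":["linear","turn"]}

```bash
mkdir -p pics; python3 - <<'E'
from plant import *
import cv2,numpy as np
np.set_printoptions(precision=4,suppress=True)
for n in("side","top"):
    cv2.imwrite(f"pics/{n}0.png",camera(n)[:,:,::-1]); c=calibration(n); print(n,c)
print(calibration("wrist")); s=get_state(); print(s)
E
```

```text
side {'intrinsics': array([[453.3598,   0.    , 314.1888],
       [  0.    , 453.3598, 249.4855],
       [  0.    ,   0.    ,   1.    ]]), 'extrinsics': array([[ 0.9062, -0.4228,  0.0003, -0.4265],
       [ 0.2759,  0.5919,  0.7573, -0.25  ],
       [-0.3204, -0.6863,  0.653 , -1.2511],
       [ 0.    ,  0.    ,  0.    ,  1.    ]])}
top {'intrinsics': array([[462.5297,   0.    , 327.1459],
       [  0.    , 462.5297, 239.2203],
       [  0.    ,   0.    ,   1.    ]]), 'extrinsics': array([[ 0.0034, -1.    , -0.008 ,  0.0028],
       [ 0.9925,  0.0024,  0.1225, -0.5077],
       [-0.1225, -0.0083,  0.9924, -1.3426],
       [ 0.    ,  0.    ,  0.    ,  1.    ]])}
{'intrinsics': array([[371.6483,   0.    , 319.4423],
       [  0.    , 371.6483, 240.0034],
       [  0.    ,   0.    ,   1.    ]]), 'T_tool_cam': array([[ 0.0002,  0.9554,  0.2953,  0.0754],
       [ 1.    , -0.0001, -0.0001,  0.0005],
       [-0.0001,  0.2953, -0.9554, -0.1244],
       [ 0.    ,  0.    ,  0.    ,  1.    ]])}
{'time_s': 0.1, 'joint_positions': array([-1.2696,  0.1245,  1.6515, -0.    ,  1.3675, -0.0826]), 'joint_vel': array([ 0.0008, -0.0014, -0.0036,  0.0014, -0.0015, -0.0002]), 'tau': array([  0.0008, -42.4932, -36.6653,  -0.    ,   0.004 ,   0.    ]), 'eef_pos': array([ 0.2432, -0.6022,  0.2489]), 'ee_rot': array([-3.0821, -0.5988,  0.0004]), 'contact_force': array([ 0.5249,  0.7875, -0.3287]), 'torque': array([-0.0371,  0.0362, -0.0348]), 'grasp_force': 0.0, 'grip_width': 1.0012876484779754}
```

View pics/side0.png

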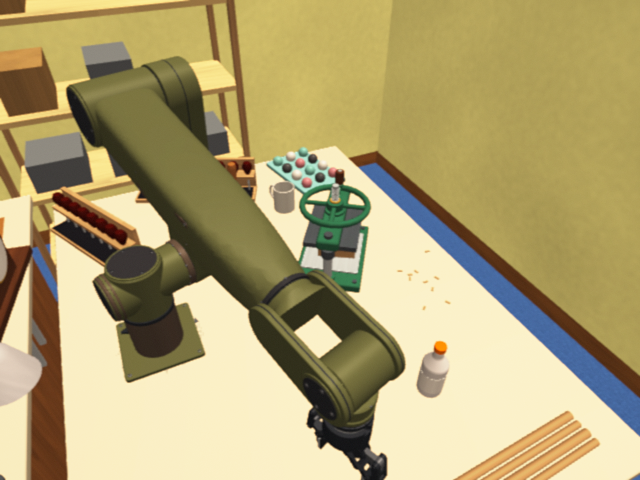

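View pics/top0.png

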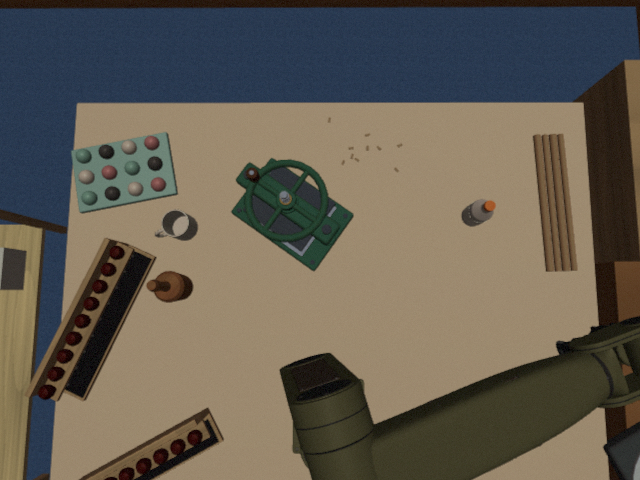

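Side view: the knob is near (340,177), the stem top near (337,187) and the wheel centre near (335,207). Top view: the knob is near (253,174) and the stem top near (285,198), with the mug, mallet and glue well clear of the wheel. I'll zoom in for precision.

```bash
python3 - <<'E'
import cv2,numpy as np
a=cv2.imread("pics/side0.png")[150:300,280:390];b=cv2.imread("pics/top0.png")[140:280,220:360]
a=cv2.resize(a,None,fx=4,fy=4,interpolation=2);b=cv2.resize(b,None,fx=560/140*0.9,fy=3.6,interpolation=2)
h=600;c=np.zeros((600,800,3),np.uint8);c[:600,:290]=a[:,:290] if False else cv2.resize(a,(290,395))[:395].shape and np.pad(cv2.resize(a,(290,395)),((0,205),(0,0),(0,0)));c[:504,294:798]=b
cv2.imwrite("pics/crop0.png",c)
E
cat > h.py <<'E'
from plant import *
import numpy as np,cv2
from scipy.optimize import least_squares
from scipy.spatial.transform import Rotation as R
np.set_printoptions(precision=4,suppress=True)
def proj(n,P):
    c=calibration(n);P=np.atleast_2d(P);E=c["extrinsics"];q=P@E[:3,:3].T+E[:3,3]
    K=c["intrinsics"];return np.c_[K[0,2]+K[0,0]*q[:,0]/-q[:,2],K[1,2]+K[1,1]*-q[:,1]/-q[:,2]]
def tri(us,ut,g=(.7,0,.2)):
    f=lambda p:np.r_[proj("side",p)[0]-us,proj("top",p)[0]-ut]
    r=least_squares(f,g);return r.x,r.fun
E
python3 - <<'E'
from h import *
print(tri((340,177),(253,174)));print(tri((337,186),(285,196)))
E
```

```text
(array([0.6491, 0.192 , 0.2453]), array([-0.2722,  0.0464,  0.0839, -0.2071]))
(array([0.5876, 0.105 , 0.2786]), array([-1.7597,  0.2872,  0.5548, -1.3917]))
```

View pics/crop0.png

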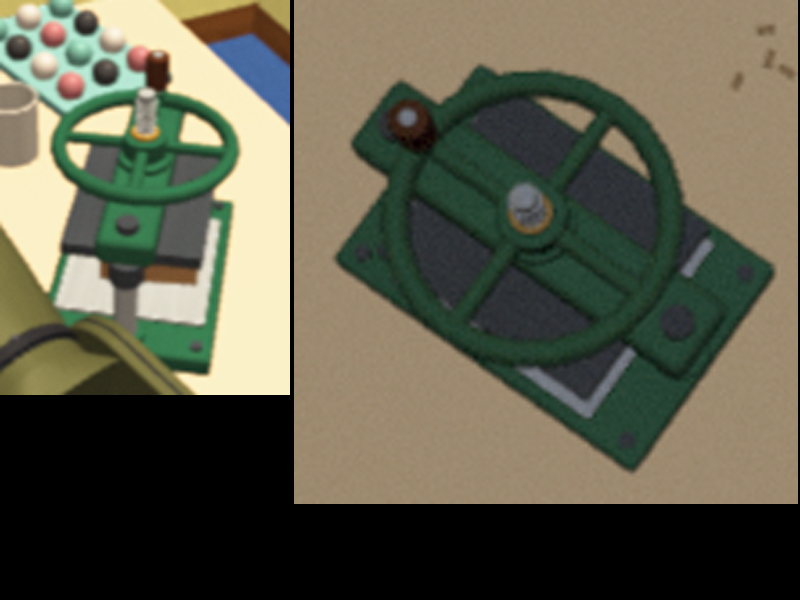

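```bash
python3 - <<'E'
from h import *
t=np.linspace(0,2*np.pi,400);
def ext(n,x,y):  # extents of torus
    a=np.linspace(0,2*np.pi,24)
    T,A=np.meshgrid(t,a);P=np.c_[(x+(.1+.01*np.cos(A))*np.cos(T)).ravel(),(y+(.1+.01*np.cos(A))*np.sin(T)).ravel(),(.211+.01*np.sin(A)).ravel()]
    q=proj(n,P);return np.r_[q.min(0),q.max(0)]
def f(p):
    x,y,w=p;k=np.array([x+.1*np.cos(w),y+.1*np.sin(w),0])
    return np.r_[ext("top",x,y)-[244.7,159.2,328.6,241.4],ext("side",x,y)-[299.7,184,370.7,227],
      proj("top",[x,y,.282])[0]-[283.6,194.2],proj("side",[x,y,.282])[0]-[335.8,185.3],
      proj("top",k+[0,0,.271])[0]-[251.4,172.8],proj("side",k+[0,0,.271])[0]-[339.9,170.9]]
r=least_squares(f,(.59,.1,1.));print(r.x,r.fun)
x,y,w=r.x;print("knob",x+.1*np.cos(w),y+.1*np.sin(w))
print(tri((339.9,170.9),(251.4,172.8)),tri((335.8,185.3),(283.6,194.2)))
s=get_state();print(R.from_rotvec(s["ee_rot"]).as_matrix())
E
```

```text
[0.5894 0.1084 0.9716] [-0.1059 -0.723   0.3483  0.0895 -1.3789 -0.6929  0.2503  1.1024  0.4359
 -0.5956 -0.5221 -0.7071  0.3511 -0.4319 -0.646  -0.5549]
knob 0.6458033806341565 0.1910156494865251
(array([0.6467, 0.192 , 0.2679]), array([-0.5817,  0.0995,  0.178 , -0.4389])) (array([0.5898, 0.1094, 0.2785]), array([-0.5798,  0.0947,  0.1824, -0.4574]))
[[ 0.9272  0.3745 -0.0006]
 [ 0.3745 -0.9272  0.0018]
 [ 0.0001 -0.0019 -1.    ]]
```

Call:
apply_moves:
  linear:
    - [0.1,-0.1,-0.3]
    - [0.3,-0.25,-0.6]
    - [0.75,-0.657,-0.75]
    - [0.75,-0.657,-0.75]
    - [0.75,-0.657,-0.75]
    - [0.75,-0.657,-0.75]
    - [0.75,-0.657,-0.75]
    - [0.75,-0.657,-0.75]
  turn:
    - [0,0,0.0611]
    - [0,0,0.0611]
    - [0,0,0.0611]
    - [0,0,0.0611]
    - [0,0,0.0611]
    - [0,0,0.0611]
    - [0,0,0.0611]
    - [0,0,0.0611]
  gripper: 1

```text
time_s: 0.77
eef_pos: [0.3345, -0.4234, 0.4025]
ee_rot: [3.138, 0.005, 0.004]
contact_force: [-0.2, -0.3, -0.0]
grip_width: 1.001
grasp_force: 0.0
```

Call:
apply_moves:
  linear:
    - [0.5,-1,0]
    - [0.5,-1,0]
    - [0.5,-1,0]
    - [0.5,-1,0]
    - [0.5,-1,0]
    - [0.5,-1,0]
  turn:
    - [0,0,0]
    - [0,0,0]
    - [0,0,0]
    - [0,0,0]
    - [0,0,0]
    - [0,0,0]

```text
time_s: 1.27
eef_pos: [0.4342, -0.2223, 0.3981]
ee_rot: [-3.139, -0.003, 0.003]
contact_force: [0.1, -0.9, -0.0]
grip_width: 0.999
grasp_force: 0.0
```

Call:
apply_moves:
  linear:
    - [0.5,-1,0]
    - [0.5,-1,0]
    - [0.5,-1,0]
    - [0.5,-1,0]
    - [0.5,-1,0]
    - [0.5,-1,0]
  turn:
    - [0,0,0]
    - [0,0,0]
    - [0,0,0]
    - [0,0,0]
    - [0,0,0]
    - [0,0,0]

```text
time_s: 1.77
eef_pos: [0.5347, -0.0221, 0.3974]
ee_rot: [-3.14, -0.004, 0.005]
contact_force: [-0.8, 0.1, -0.9]
grip_width: 1.005
grasp_force: 0.0
```

Call:
apply_moves:
  linear:
    - [0.5,-1,0]
    - [0.5,-1,0]
    - [0.5,-1,0]
    - [0.5,-1,0]
    - [0.5,-1,0]
    - [0.5,-1,0]
    - [0.5,-1,0]
  turn:
    - [0,0,0]
    - [0,0,0]
    - [0,0,0]
    - [0,0,0]
    - [0,0,0]
    - [0,0,0]
    - [0,0,0]

```text
time_s: 2.35
eef_pos: [0.6346, 0.1769, 0.3961]
ee_rot: [3.141, 0.004, -0.008]
contact_force: [-0.8, -0.7, -0.9]
grip_width: 0.998
grasp_force: 0.0
```

```bash
python3 - <<'E'
from h import *
s=get_state();print(s["time_s"],s["eef_pos"],s["ee_rot"],s["joint_positions"])
cv2.imwrite("pics/w1.png",camera("wrist")[:,:,::-1])
E
```

```text
2.35 [0.6346 0.1769 0.3961] [ 3.1407  0.0039 -0.0076] [0.1905 0.0966 1.4386 0.     1.6113 1.7588]
```

View pics/w1.png

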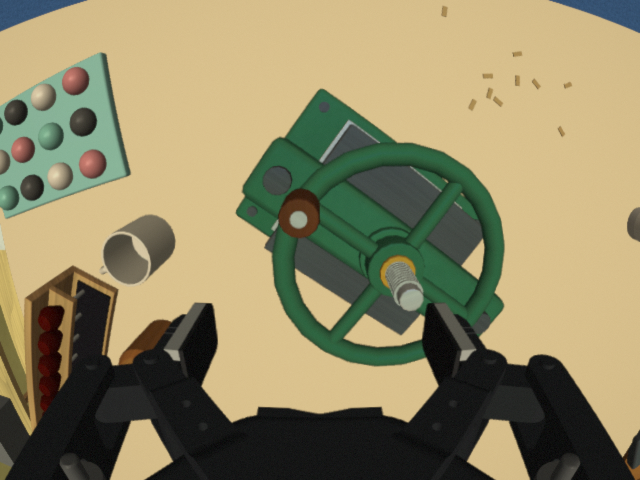

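Wrist view: the knob top centre is at (299,220), the stem top at (410,298), and the wheel is clear of the other objects. I'll refine the position with the wrist ray.

```bash
cat >> h.py <<'E'
C=calibration("wrist")
def ray(s,uv):
    K=C["intrinsics"];T=C["T_tool_cam"]
    d=(np.array(uv,float)-[K[0,2],K[1,2]])/K[0,0];r=np.hypot(*d)
    k=np.sin(r)/r if r>0 else 1
    c=np.array([d[0]*k,-d[1]*k,-np.cos(r)])
    M=R.from_rotvec(s["ee_rot"]).as_matrix()
    return s["eef_pos"]+M@T[:3,3],M@T[:3,:3]@c
def wproj(s,P):
    K=C["intrinsics"];T=C["T_tool_cam"];M=R.from_rotvec(s["ee_rot"]).as_matrix()
    q=(((np.atleast_2d(P)-s["eef_pos"])@M)-T[:3,3])@T[:3,:3]
    x,y,z=q[:,0],-q[:,1],-q[:,2];h=np.hypot(x,y);th=np.arctan2(h,z)
    return np.c_[K[0,2]+K[0,0]*th*x/h,K[1,2]+K[0,0]*th*y/h]
def at(s,uv,z):
    o,d=ray(s,uv);return (o+d*(z-o[2])/d[2])[:2]
E
python3 - <<'E'
from h import *
s=get_state()
print(at(s,(299,220),.271),at(s,(410,298),.282),wproj(s,[[.646,.192,.271],[.5895,.1088,.282]]))
im=cv2.imread("pics/w1.png");print([list(im[v,u]) for u,v in((302,200),(305,235),(285,205),(318,215))], cv2.cvtColor(im,cv2.COLOR_BGR2HSV)[[200,235,205,215],[302,305,285,318]])
# joint estimate of knob and stem 3D from top+side+wrist
for ws,us,ut,g in(((299,220),(339.9,170.9),(251.4,172.8),(.646,.192,.27)),((410,298),(335.8,185.3),(283.6,194.2),(.59,.109,.28))):
    r=least_squares(lambda p:np.r_[proj("side",p)[0]-us,proj("top",p)[0]-ut,.8*(wproj(s,p)[0]-ws)],g);print(r.x,r.fun)
E
```

```text
[0.6463 0.1887] [0.5908 0.1082] [[294.1967 220.362 ]
 [409.0987 299.5625]]
[[np.uint8(29), np.uint8(47), np.uint8(79)], [np.uint8(26), np.uint8(50), np.uint8(86)], [np.uint8(25), np.uint8(47), np.uint8(78)], [np.uint8(24), np.uint8(41), np.uint8(68)]] [[ 11 161  79]
 [ 12 178  86]
 [ 12 173  78]
 [ 12 165  68]]
[0.646  0.189  0.2701] [-0.321  -0.0031  1.2084 -0.3896 -0.3798  0.0701]
[0.5897 0.1079 0.2799] [-0.3792 -0.0296  0.7522 -0.5102 -0.2296  0.0735]
```

Call:
apply_moves:
  linear:
    - [0.06,-0.065,0.2]
    - [0.06,-0.065,0.4]
    - [0.06,-0.065,0.6]
    - [0.06,-0.065,0.715]
    - [0.06,-0.065,0.715]
    - [0.06,-0.065,0.715]
  turn:
    - [0,0,0]
    - [0,0,0]
    - [0,0,0]
    - [0,0,0]
    - [0,0,0]
    - [0,0,0]

```text
time_s: 2.9
eef_pos: [0.6445, 0.186, 0.2552]
ee_rot: [3.14, -0.004, -0.006]
contact_force: [0.1, 0.3, 0.1]
grip_width: 1.0
grasp_force: 0.0
```

```bash
python3 - <<'E'
from h import *
s=get_state();print(s["time_s"],s["eef_pos"],s["ee_rot"],s["contact_force"])
im=camera("wrist")[:,:,::-1].copy()
p=wproj(s,[[.6465,.19,.271],[.6465,.19,.249],[.6465,.19,.227],[.59,.108,.282]]);print(p)
cv2.imwrite("pics/w2.png",im)
E
```

```text
2.9 [0.6445 0.186  0.2552] [ 3.1402 -0.0036 -0.0061] [0.1031 0.2706 0.081 ]
[[306.6023 350.1674]
 [308.1925 319.3541]
 [309.4469 295.4865]
 [495.5019 456.1535]]
```

View pics/w2.png

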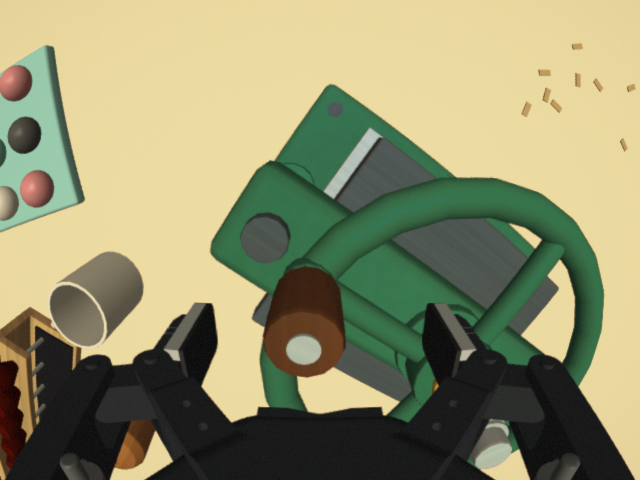

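The wrist view shows the knob between the open fingers, its cap at (304,350) as predicted. The stem is at (493,445). Now I'll centre on it and grip.

Call:
apply_moves:
  linear:
    - [0.008,-0.017,0]
    - [0.008,-0.017,0]
    - [0.008,-0.017,0]
    - [0.008,-0.017,0]
    - [0.008,-0.017,0]
    - [0.008,-0.017,0]
    - [0.008,-0.017,0]
    - [0.008,-0.017,0]
  turn:
    - [0,0,0]
    - [0,0,0]
    - [0,0,0]
    - [0,0,0]
    - [0,0,0]
    - [0,0,0]
    - [0,0,0]
    - [0,0,0]
  gripper: 0
  force: 25

```text
time_s: 3.62
eef_pos: [0.6473, 0.1915, 0.2585]
ee_rot: [3.141, -0.0, 0.003]
contact_force: [-0.9, -2.5, 4.8]
grip_width: 0.343
grasp_force: 25.1
```

```bash
cat >> h.py <<'E'
AX=np.array([.590,.108])
def kn(th):return AX+.1*np.array([np.cos(th),np.sin(th)])
_t=np.linspace(0,2*np.pi,60)
def hull(s,th):
    k=kn(th);P=np.array([[k[0]+.015*np.cos(a),k[1]+.015*np.sin(a),z] for z in(.227,.271) for a in _t])
    return wproj(s,P)
def look(name=None):
    s=get_state();im=camera("wrist");
    if name:cv2.imwrite(name,im[:,:,::-1])
    h=cv2.cvtColor(im,cv2.COLOR_RGB2HSV);m=cv2.inRange(h,(4,110,25),(18,255,170));m[:, :215]=0;m[:,430:]=0;m[:180]=0
    n,l,st,ce=cv2.connectedComponentsWithStats(m);i=1+np.argmax(st[1:,4]);x,y,w,hh,a=st[i]
    obs=np.array([x,x+w-1,y])
    def f(p):
        q=hull(s,p[0]);e=[q[:,0].min(),q[:,0].max(),q[:,1].min()];return np.array(e)-obs
    d=s["eef_pos"][:2]-AX;th0=np.arctan2(d[1],d[0])
    r=least_squares(f,[th0]);th=r.x[0];k=kn(th)
    return s,th,th0,r.fun,st[i],k-s["eef_pos"][:2]
E
python3 - <<'E'
from h import *
s,th,th0,e,b,d=look();print(s["time_s"],s["eef_pos"],s["contact_force"],s["grip_width"],s["grasp_force"]);print(th,th0,e,b,d,np.linalg.norm(s["eef_pos"][:2]-AX))
E
```

```text
3.6167 [0.6473 0.1915 0.2585] [-0.9146 -2.4685  4.782 ] 0.34254693385683094 25.085924863815308
0.982513404151282 0.9693723150429461 [-1.4466  1.5324  0.2876] [ 279  270   81  108 6008] [-0.0018 -0.0003] 0.10130431428307239
```

```bash
cat >> h.py <<'E'
def rows(p0,ths):  # commanded xy at start, list of angles -> linear rows
    return [[round(float(v),3)+0.0 for v in ((kn(t)[0]-p0[0])/.2,-(kn(t)[1]-p0[1])/.2,0)] for t in ths]
E
python3 - <<'E'
from h import *
n=np.arange(1,9);a=.972-.00868*n**2
print(rows(kn(.972),a))
b=.972-np.r_[.00868*np.arange(9,13)**2,1.25+.2083*np.arange(1,5)];print(rows(kn(a[-1]),b),b[-1])
E
```

```text
[[0.004, 0.002, 0.0], [0.014, 0.01, 0.0], [0.031, 0.023, 0.0], [0.054, 0.043, 0.0], [0.082, 0.07, 0.0], [0.113, 0.107, 0.0], [0.145, 0.153, 0.0], [0.175, 0.211, 0.0]]
[[0.025, 0.069, 0.0], [0.04, 0.15, 0.0], [0.041, 0.241, 0.0], [0.024, 0.339, 0.0], [-0.015, 0.436, 0.0], [-0.073, 0.522, 0.0], [-0.148, 0.595, 0.0], [-0.235, 0.65, 0.0]] -1.1112000000000002
```

Call:
apply_moves:
  linear:
    - [0.004,0.002,0]
    - [0.014,0.01,0]
    - [0.031,0.023,0]
    - [0.054,0.043,0]
    - [0.082,0.07,0]
    - [0.113,0.107,0]
    - [0.145,0.153,0]
    - [0.175,0.211,0]
  turn:
    - [0,0,0]
    - [0,0,0]
    - [0,0,0]
    - [0,0,0]
    - [0,0,0]
    - [0,0,0]
    - [0,0,0]
    - [0,0,0]

```text
time_s: 4.33
eef_pos: [0.6817, 0.1493, 0.2585]
ee_rot: [3.141, 0.001, -0.001]
contact_force: [-5.4, -3.6, 7.6]
grip_width: 0.343
grasp_force: 25.4
```

Call:
apply_moves:
  linear:
    - [0.025,0.069,0]
    - [0.04,0.15,0]
    - [0.041,0.241,0]
    - [0.024,0.339,0]
    - [-0.015,0.436,0]
    - [-0.073,0.522,0]
    - [-0.148,0.595,0]
    - [-0.235,0.65,0]
  turn:
    - [0,0,0]
    - [0,0,0]
    - [0,0,0]
    - [0,0,0]
    - [0,0,0]
    - [0,0,0]
    - [0,0,0]
    - [0,0,0]

```text
time_s: 5.0
eef_pos: [0.6344, 0.0201, 0.2584]
ee_rot: [-3.138, 0.0, -0.001]
contact_force: [-4.1, 8.4, 8.7]
grip_width: 0.344
grasp_force: 25.6
```

```bash
python3 - <<'E'
from h import *
s=get_state();d=s["eef_pos"][:2]-AX;print(s["time_s"],s["eef_pos"],np.arctan2(d[1],d[0]),np.hypot(*d),s["contact_force"],s["joint_vel"])
t0=-1.1112
# 8 rows at 2.5 rad/s
a=t0-.2083*np.arange(1,9);print(rows(kn(t0),a),a[-1])
E
```

```text
5.0 [0.6344 0.0201 0.2584] -1.102736576031757 0.09846255523733631 [-4.1347  8.4301  8.684 ] [-0.2089 -0.476   0.5085  0.0352 -0.025  -0.2138]
[[-0.097, 0.036, 0.0], [-0.2, 0.051, 0.0], [-0.304, 0.045, 0.0], [-0.404, 0.017, 0.0], [-0.497, -0.03, 0.0], [-0.577, -0.096, 0.0], [-0.642, -0.177, 0.0], [-0.689, -0.27, 0.0]] -2.7776
```

Call:
apply_moves:
  linear:
    - [-0.097,0.036,0]
    - [-0.2,0.051,0]
    - [-0.304,0.045,0]
    - [-0.404,0.017,0]
    - [-0.497,-0.03,0]
    - [-0.577,-0.096,0]
  turn:
    - [0,0,0]
    - [0,0,0]
    - [0,0,0]
    - [0,0,0]
    - [0,0,0]
    - [0,0,0]
  gripper: 1

```text
time_s: 5.5
eef_pos: [0.5181, 0.0386, 0.2563]
ee_rot: [-3.141, 0.002, 0.001]
contact_force: [0.5, 0.9, 0.0]
grip_width: 1.005
grasp_force: 0.0
```

```bash
cat > step.py <<'E'
import sys
from h import *
# args: commanded angle at call start, guess omega
t0=float(sys.argv[1]);w=float(sys.argv[2]);N=int(sys.argv[3]) if len(sys.argv)>3 else 8
s,th,th0,e,b,d=look("pics/last.png");t=s["time_s"]
wrap=round((t0-th)/(2*np.pi))*2*np.pi;th+=wrap
try:L=[tuple(map(float,l.split())) for l in open("log.txt")]
except OSError:L=[]
print("t",t,"th",th,"arm",th0,"err",e,"box",b,"off",d,"rg",np.linalg.norm(s["eef_pos"][:2]-AX),"F",s["contact_force"],s["grip_width"])
if L:print("mean omega",(L[-1][1]-th)/(t-L[-1][0]))
open("log.txt","a").write(f"{t} {th}\n")
# camera took 0.05 s ; predict knob angle with decay
f=lambda w:-(.07*w+.15)
def pred(dt):
    n=200;x=th;v=w
    for _ in range(n):
        x-=v*dt/n;v+=f(v)*dt/n
    return x,v
a=[pred(.05+(i+1)/12)[0] for i in range(N)]
print(rows(kn(t0),a),"end",a[-1],"w_end",pred(.05+N/12)[1])
E
python3 step.py -2.361 2.45
```

```text
t 5.5 th -2.3300940036817765 arm -2.373516569103448 err [-2.882   1.6893 -1.2248] box [ 287  263   82  109 6073] off [ 0.003  -0.0031] rg 0.09990485568274551 F [0.525  0.9342 0.0345] 1.005206674517392
[[-0.086, -0.118, 0.0], [-0.124, -0.21, 0.0], [-0.143, -0.307, 0.0], [-0.142, -0.404, 0.0], [-0.123, -0.498, 0.0], [-0.086, -0.586, 0.0], [-0.034, -0.665, 0.0], [0.03, -0.732, 0.0]] end -4.005120525009126 w_end 2.225248143507087
```

Call:
apply_moves:
  linear:
    - [-0.086,-0.118,0]
    - [-0.124,-0.21,0]
    - [-0.143,-0.307,0]
    - [-0.142,-0.404,0]
    - [-0.123,-0.498,0]
    - [-0.086,-0.586,0]
    - [-0.034,-0.665,0]
    - [0.03,-0.732,0]
  turn:
    - [0,0,0]
    - [0,0,0]
    - [0,0,0]
    - [0,0,0]
    - [0,0,0]
    - [0,0,0]
    - [0,0,0]
    - [0,0,0]

```text
time_s: 6.22
eef_pos: [0.5253, 0.1865, 0.2565]
ee_rot: [-3.141, -0.002, 0.001]
contact_force: [-0.4, -0.3, 0.1]
grip_width: 0.999
grasp_force: 0.0
```

```bash
python3 step.py -4.005 2.2
```

```text
t 6.2167 th -3.895620140676215 arm 2.259866433948365 err [-0.4639  5.2835 -6.1698] box [ 305  291   77  108 5930] off [-0.0082 -0.0101] rg 0.10172322313990506 F [-0.3709 -0.3188  0.1152] 0.9991551302468681
mean omega 2.1843534770398185
[[0.074, -0.052, 0.0], [0.155, -0.09, 0.0], [0.24, -0.113, 0.0], [0.327, -0.12, 0.0], [0.413, -0.112, 0.0], [0.495, -0.09, 0.0], [0.572, -0.055, 0.0], [0.641, -0.008, 0.0]] end -5.395878499878436 w_end 1.9874819148558438
```

Call:
apply_moves:
  linear:
    - [0.07,-0.05,0]
    - [0.145,-0.087,0]
    - [0.227,-0.111,0]
    - [0.31,-0.12,0]
    - [0.391,-0.116,0]
    - [0.47,-0.1,0]
  turn:
    - [0,0,0]
    - [0,0,0]
    - [0,0,0]
    - [0,0,0]
    - [0,0,0]
    - [0,0,0]

```text
time_s: 6.77
eef_pos: [0.62, 0.2054, 0.2562]
ee_rot: [-3.141, -0.001, 0.002]
contact_force: [-0.2, 0.0, -0.9]
grip_width: 1.0
grasp_force: 0.0
```

```bash
python3 - <<'E'
from h import *
p=kn(-4.005)+np.array([.47,.1])*.2-AX;print(np.hypot(*p),np.arctan2(p[1],p[0])-2*np.pi)
E
sed -i 's/rows(kn(t0),a)/rows(kn(t0),a)/' step.py; python3 step.py -4.973 1.88
```

```text
0.10029475375598074 -5.005880117040182
t 6.7667 th -4.952131805313913 arm 1.272022707192164 err [-0.7253  3.1198  1.0783] box [ 278  280   80  109 6039] off [-0.0062 -0.0002] rg 0.1018754799985948 F [-0.2239  0.0089 -0.8535] 0.9996687018632493
mean omega 1.9209302993412694
[[0.106, 0.041, 0.0], [0.17, 0.082, 0.0], [0.227, 0.132, 0.0], [0.275, 0.188, 0.0], [0.314, 0.25, 0.0], [0.343, 0.317, 0.0], [0.362, 0.386, 0.0], [0.37, 0.456, 0.0]] end -6.228686916995973 w_end 1.6831411421822549
```

Call:
apply_moves:
  linear:
    - [0.088,0.034,0]
    - [0.151,0.074,0]
    - [0.207,0.122,0]
    - [0.255,0.177,0]
    - [0.294,0.236,0]
    - [0.324,0.301,0]
    - [0.344,0.368,0]
    - [0.353,0.435,0]
  turn:
    - [0,0,0]
    - [0,0,0]
    - [0,0,0]
    - [0,0,0]
    - [0,0,0]
    - [0,0,0]
    - [0,0,0]
    - [0,0,0]

```text
time_s: 7.48
eef_pos: [0.6905, 0.1164, 0.257]
ee_rot: [3.142, -0.001, -0.0]
contact_force: [-0.4, 0.0, -0.3]
grip_width: 0.998
grasp_force: 0.0
```

```bash
sed -i 's/^f=.*/f=lambda w:-(.085*w+.19)/' step.py; python3 - <<'E'
from h import *
p=kn(-5.006)+np.array([.353,-.435])*.2-AX;print(np.hypot(*p),np.arctan2(p[1],p[0])-2*np.pi)
E
python3 step.py -6.185 1.53
```

```text
0.09992231807762392 -6.195801293004033
t 7.4833 th -6.2509414339881175 arm 0.08317146663235582 err [-2.5672  2.4874 -4.3219] box [ 293  273   80  108 5983] off [-0.0005 -0.0052] rg 0.10081525682040912 F [-0.4     0.0192 -0.2923] 0.9978890114674956
mean omega 1.812461106159929
[[-0.005, 0.133, 0.0], [-0.019, 0.193, 0.0], [-0.04, 0.249, 0.0], [-0.066, 0.302, 0.0], [-0.099, 0.351, 0.0], [-0.136, 0.394, 0.0], [-0.177, 0.432, 0.0], [-0.221, 0.465, 0.0]] end -7.2672813754552426 w_end 1.307444438308628
```

```bash
cat > plan.py <<'E'
import sys
from h import *
# commanded start angle, knob angle at picture, omega then, rows, seconds since picture
c,th,w,N,el=map(float,sys.argv[1:6]);a=[];n=2000;v=w;x=th;t=0;out=[]
T=[el+(i+1)/12 for i in range(int(N))]
for Ti in T:
    while t<Ti: x-=v*.001;v-=(.075*v+.165)*.001;t+=.001
    out.append(x)
print(rows(kn(c),out),"end",out[-1],"w",v)
E
python3 plan.py -6.196 -6.251 1.69 8 .05
```

```text
[[-0.007, 0.139, 0.0], [-0.025, 0.204, 0.0], [-0.05, 0.266, 0.0], [-0.084, 0.324, 0.0], [-0.124, 0.375, 0.0], [-0.17, 0.42, 0.0], [-0.22, 0.459, 0.0], [-0.274, 0.49, 0.0]] end -7.389162754132988 w 1.4863327934400272
```

Call:
apply_moves:
  linear:
    - [-0.007,0.139,0]
    - [-0.025,0.204,0]
    - [-0.05,0.266,0]
    - [-0.084,0.324,0]
    - [-0.124,0.375,0]
    - [-0.17,0.42,0]
    - [-0.22,0.459,0]
    - [-0.274,0.49,0]
  turn:
    - [0,0,0]
    - [0,0,0]
    - [0,0,0]
    - [0,0,0]
    - [0,0,0]
    - [0,0,0]
    - [0,0,0]
    - [0,0,0]

```text
time_s: 8.2
eef_pos: [0.6341, 0.0195, 0.2571]
ee_rot: [-3.141, 0.0, -0.0]
contact_force: [0.2, -0.2, 0.7]
grip_width: 1.002
grasp_force: 0.0
```

```bash
sed -i 's/^f=.*/f=lambda w:-(.075*w+.165)/' step.py; python3 step.py -7.389 1.48
```

```text
t 8.2 th -7.392809805542705 arm -1.1083337830395634 err [ 0.7913  6.1691 -4.2274] box [ 278  271   80  109 6001] off [ 0.0004 -0.001 ] rg 0.09890581331350641 F [ 0.2427 -0.2478  0.6953] 1.001740173698653
mean omega 1.5932306007459027
[[-0.093, 0.035, 0.0], [-0.151, 0.048, 0.0], [-0.209, 0.053, 0.0], [-0.267, 0.051, 0.0], [-0.324, 0.043, 0.0], [-0.378, 0.029, 0.0], [-0.429, 0.009, 0.0], [-0.477, -0.016, 0.0]] end -8.38418706479662 w_end 1.2873967055559568
```

Tracking is tight, so I'll continue.

Call:
apply_moves:
  linear:
    - [-0.093,0.035,0]
    - [-0.151,0.048,0]
    - [-0.209,0.053,0]
    - [-0.267,0.051,0]
    - [-0.324,0.043,0]
    - [-0.378,0.029,0]
    - [-0.429,0.009,0]
    - [-0.477,-0.016,0]
  turn:
    - [0,0,0]
    - [0,0,0]
    - [0,0,0]
    - [0,0,0]
    - [0,0,0]
    - [0,0,0]
    - [0,0,0]
    - [0,0,0]

```text
time_s: 8.92
eef_pos: [0.5389, 0.0237, 0.2571]
ee_rot: [-3.141, 0.0, -0.0]
contact_force: [-0.8, -0.2, -1.0]
grip_width: 0.999
grasp_force: 0.0
```

```bash
python3 step.py -8.384 1.28
```

```text
t 8.9167 th -8.403069159567785 arm -2.115514879973843 err [-2.1754  2.7478  0.8222] box [ 281  269   80  109 6041] off [-0.0011 -0.001 ] rg 0.0985999867417337 F [-0.8134 -0.1943 -1.0114] 0.9993938901415739
mean omega 1.409598652190705
[[-0.076, -0.055, 0.0], [-0.113, -0.09, 0.0], [-0.145, -0.129, 0.0], [-0.174, -0.17, 0.0], [-0.197, -0.213, 0.0], [-0.216, -0.257, 0.0], [-0.23, -0.302, 0.0], [-0.24, -0.347, 0.0]] end -9.254878814152107 w_end 1.097864275906177
```

Call:
apply_moves:
  linear:
    - [-0.076,-0.055,0]
    - [-0.113,-0.09,0]
    - [-0.145,-0.129,0]
    - [-0.174,-0.17,0]
    - [-0.197,-0.213,0]
    - [-0.216,-0.257,0]
    - [-0.23,-0.302,0]
    - [-0.24,-0.347,0]
  turn:
    - [0,0,0]
    - [0,0,0]
    - [0,0,0]
    - [0,0,0]
    - [0,0,0]
    - [0,0,0]
    - [0,0,0]
    - [0,0,0]

```text
time_s: 9.63
eef_pos: [0.4917, 0.0936, 0.257]
ee_rot: [-3.142, -0.0, -0.0]
contact_force: [-0.9, 0.6, 0.4]
grip_width: 1.0
grasp_force: 0.0
```

```bash
python3 step.py -9.255 1.09
```

```text
t 9.6333 th -9.236579638217158 arm -2.9965292137702244 err [-2.8785  2.355  -3.54  ] box [ 291  271   80  109 6034] off [ 0.0001 -0.0043] rg 0.09933526996906135 F [-0.9445  0.5524  0.3846] 0.9998770936941219
mean omega 1.163146076820225
[[-0.007, -0.062, 0.0], [-0.007, -0.106, 0.0], [-0.003, -0.148, 0.0], [0.004, -0.19, 0.0], [0.014, -0.229, 0.0], [0.027, -0.267, 0.0], [0.043, -0.304, 0.0], [0.062, -0.338, 0.0]] end -9.955800068365352 w_end 0.9178084677388848
```

Call:
apply_moves:
  linear:
    - [-0.007,-0.062,0]
    - [-0.007,-0.106,0]
    - [-0.003,-0.148,0]
    - [0.004,-0.19,0]
    - [0.014,-0.229,0]
    - [0.027,-0.267,0]
    - [0.043,-0.304,0]
    - [0.062,-0.338,0]
  turn:
    - [0,0,0]
    - [0,0,0]
    - [0,0,0]
    - [0,0,0]
    - [0,0,0]
    - [0,0,0]
    - [0,0,0]
    - [0,0,0]

```text
time_s: 10.35
eef_pos: [0.5047, 0.161, 0.257]
ee_rot: [3.142, -0.0, -0.0]
contact_force: [0.3, -0.2, -0.4]
grip_width: 0.997
grasp_force: 0.0
```

```bash
python3 step.py -9.956 0.93
```

```text
t 10.35 th -9.94318700775213 arm 2.585698903474015 err [-1.2171  3.5971 -5.1714] box [ 287  276   80  108 5944] off [-0.0015 -0.0035] rg 0.10043951983356357 F [ 0.3285 -0.1758 -0.4069] 0.996897479685023
mean omega 0.9859179147969471
[[0.03, -0.045, 0.0], [0.053, -0.074, 0.0], [0.078, -0.101, 0.0], [0.104, -0.125, 0.0], [0.131, -0.147, 0.0], [0.159, -0.166, 0.0], [0.187, -0.183, 0.0], [0.216, -0.198, 0.0]] end -10.55075335416466 w_end 0.7661825240190615
```

Call:
apply_moves:
  linear:
    - [0.03,-0.045,0]
    - [0.053,-0.074,0]
    - [0.078,-0.101,0]
    - [0.104,-0.125,0]
    - [0.131,-0.147,0]
    - [0.159,-0.166,0]
    - [0.187,-0.183,0]
    - [0.216,-0.198,0]
  turn:
    - [0,0,0]
    - [0,0,0]
    - [0,0,0]
    - [0,0,0]
    - [0,0,0]
    - [0,0,0]
    - [0,0,0]
    - [0,0,0]
  gripper: 0
  force: 30

```text
time_s: 11.07
eef_pos: [0.5484, 0.1998, 0.2573]
ee_rot: [3.141, -0.0, 0.001]
contact_force: [1.9, -2.3, 1.7]
grip_width: 0.344
grasp_force: 31.7
```

```bash
python3 step.py -10.551 0.7; tail -3 log.txt; python3 - <<'E'
from h import *
# target total: start angle .975 -> need 13.74 rad; rows accelerate gently then decelerate
c=-10.551
tgt=-12.75
N=32;u=np.arange(1,N+1)/N;pr=c+(tgt-c)*(10*u**3-15*u**4+6*u**5)
print("start ok");
cs=c
for i in range(0,N,8):
    print(rows(kn(cs),pr[i:i+8]));cs=pr[i+7]
E
```

```text
t 11.0667 th -10.542626136112393 arm 1.9964193131349874 err [ 1.7203  5.2078 -4.2248] box [ 280  276   81  107 6028] off [-0.0021 -0.0019] rg 0.10084353853529836 F [ 1.8779 -2.2984  1.6709] 0.34428215100670057
mean omega 0.8363877889776226
[[0.038, -0.016, 0.0], [0.064, -0.025, 0.0], [0.09, -0.033, 0.0], [0.116, -0.039, 0.0], [0.141, -0.043, 0.0], [0.165, -0.046, 0.0], [0.189, -0.048, 0.0], [0.212, -0.049, 0.0]] end -10.98968973715488 w_end 0.5482202299218137
9.6333 -9.236579638217158
10.35 -9.94318700775213
11.0667 -10.542626136112393
start ok
[[0.0, 0.0, 0.0], [0.002, -0.001, 0.0], [0.007, -0.003, 0.0], [0.016, -0.007, 0.0], [0.03, -0.013, 0.0], [0.05, -0.02, 0.0], [0.075, -0.029, 0.0], [0.107, -0.037, 0.0]]
[[0.039, -0.007, 0.0], [0.083, -0.011, 0.0], [0.133, -0.011, 0.0], [0.188, -0.005, 0.0], [0.245, 0.007, 0.0], [0.302, 0.028, 0.0], [0.359, 0.056, 0.0], [0.412, 0.092, 0.0]]
[[0.048, 0.042, 0.0], [0.09, 0.09, 0.0], [0.125, 0.14, 0.0], [0.152, 0.192, 0.0], [0.171, 0.243, 0.0], [0.184, 0.291, 0.0], [0.192, 0.335, 0.0], [0.195, 0.375, 0.0]]
[[0.0, 0.033, 0.0], [-0.001, 0.06, 0.0], [-0.003, 0.081, 0.0], [-0.005, 0.096, 0.0], [-0.007, 0.106, 0.0], [-0.007, 0.111, 0.0], [-0.008, 0.113, 0.0], [-0.008, 0.113, 0.0]]
```

Holding the knob, with the wheel turned 11.5 rad so far. The target is 13.74 rad, so I'll wind it on.

Call:
apply_moves:
  linear:
    - [0,0,0]
    - [0.002,-0.001,0]
    - [0.007,-0.003,0]
    - [0.016,-0.007,0]
    - [0.03,-0.013,0]
    - [0.05,-0.02,0]
    - [0.075,-0.029,0]
    - [0.107,-0.037,0]
  turn:
    - [0,0,0]
    - [0,0,0]
    - [0,0,0]
    - [0,0,0]
    - [0,0,0]
    - [0,0,0]
    - [0,0,0]
    - [0,0,0]

```text
time_s: 11.78
eef_pos: [0.5694, 0.2072, 0.2573]
ee_rot: [3.141, -0.0, 0.0]
contact_force: [0.6, -5.1, 4.5]
grip_width: 0.34
grasp_force: 32.0
```

Call:
apply_moves:
  linear:
    - [0.039,-0.007,0]
    - [0.083,-0.011,0]
    - [0.133,-0.011,0]
    - [0.188,-0.005,0]
    - [0.245,0.007,0]
    - [0.302,0.028,0]
    - [0.359,0.056,0]
    - [0.412,0.092,0]
  turn:
    - [0,0,0]
    - [0,0,0]
    - [0,0,0]
    - [0,0,0]
    - [0,0,0]
    - [0,0,0]
    - [0,0,0]
    - [0,0,0]

```text
time_s: 12.45
eef_pos: [0.6525, 0.1893, 0.2573]
ee_rot: [-3.14, -0.001, 0.0]
contact_force: [-2.3, -2.7, 6.1]
grip_width: 0.338
grasp_force: 32.2
```

Call:
apply_moves:
  linear:
    - [0.048,0.042,0]
    - [0.09,0.09,0]
    - [0.125,0.14,0]
    - [0.152,0.192,0]
    - [0.171,0.243,0]
    - [0.184,0.291,0]
    - [0.192,0.335,0]
    - [0.195,0.375,0]
  turn:
    - [0,0,0]
    - [0,0,0]
    - [0,0,0]
    - [0,0,0]
    - [0,0,0]
    - [0,0,0]
    - [0,0,0]
    - [0,0,0]

```text
time_s: 13.12
eef_pos: [0.6917, 0.1135, 0.2573]
ee_rot: [-3.14, 0.0, -0.005]
contact_force: [5.0, 0.0, 3.3]
grip_width: 0.337
grasp_force: 32.0
```

Call:
apply_moves:
  linear:
    - [0,0.033,0]
    - [-0.001,0.06,0]
    - [-0.003,0.081,0]
    - [-0.005,0.096,0]
    - [-0.007,0.106,0]
    - [-0.007,0.111,0]
    - [-0.008,0.113,0]
    - [-0.008,0.113,0]
  turn:
    - [0,0,0]
    - [0,0,0]
    - [0,0,0]
    - [0,0,0]
    - [0,0,0]
    - [0,0,0]
    - [0,0,0]
    - [0,0,0]

```text
time_s: 13.78
eef_pos: [0.6899, 0.0906, 0.2574]
ee_rot: [-3.142, 0.001, -0.006]
contact_force: [7.1, -2.0, 3.0]
grip_width: 0.342
grasp_force: 31.9
```

```bash
python3 - <<'E'
from h import *
s,th,th0,e,b,d=look("pics/w3.png");print(s["time_s"],s["eef_pos"],th,th-4*np.pi,th0,d,e,s["contact_force"],s["joint_vel"],s["grasp_force"],s["grip_width"])
im=camera("side")[:,:,::-1][150:300,250:390];w=cv2.imread("pics/w3.png")
c=np.zeros((600,800,3),np.uint8);c[:480,:450]=cv2.resize(w[:, 190:640],(450,480));c[:375,450:]=cv2.resize(im,(350,375),interpolation=2)
cv2.imwrite("pics/fin.png",c);print(proj("side",[[.59,.108,.247],[.59,.108,.282]]))
E
```

```text
13.7833 [0.6899 0.0906 0.2574] -0.1833359005931282 -12.749706514952301 -0.1724730837361377 [-0.0016 -0.0008] [-1.4507  2.1944 -5.1199] [ 7.1368 -1.955   3.0437] [ 0.0024  0.0006  0.0002  0.0016 -0.0015  0.0016] 31.930484175682068 0.34244075301204996
[[335.1635 194.5981]
 [335.5272 184.6199]]
```

View pics/fin.png

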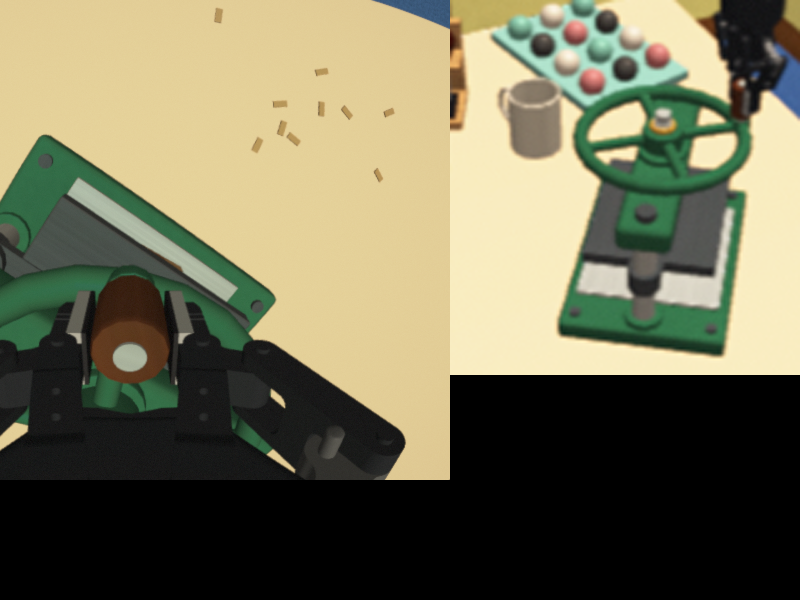

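The left panel shows the knob gripped between the pads at about (130,320). In the right panel the stem top sits at side-view pixel (334.8,194.8). The predicted pixel for a 35 mm drop is (335.2,194.6), so the gap is about 15 mm. The wheel is still, so I'll hand in.

```bash
python3 -c "
from plant import *
print(sign_off())"
```

```text
the job is handed in; nothing more can be done
None
```

The job is handed in: the wheel ran down free for about 4.8 s with the open fingers travelling round the knob, and the arm now holds the knob still with the platen about 15 mm above the block; sign-off gave no verdict.

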